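Pack the lunch box and lift the clip-on lid off its inner lid

ROBOT

A 6-joint arm with a two-finger parallel gripper is mounted at the origin on the work surface. World frame = base frame: x ahead of the robot, y to its left, z up, the work surface at z = 0. Lengths are in m, angles in rad, forces in N, time in s.
With the tool pointing down it reaches from about 0.25 to 0.775 m from the base axis. Payload 4 kg.
Tool frame: the origin (TCP) lies midway between the tips of the shut fingers; the grasp point (between the pads) lies 19 mm behind it; z points along the fingers, y is the line along which they close (so a half turn about z gives the same grasp; the last joint's range is limited). The gripper opens to 94 mm and grips with 3 to 60 N. Pads are 16 mm wide; open, the fingers measure 119 mm over their backs; the gripper's body (75 mm by 177 mm) begins 78 mm behind the grasp point.
Start: joints at [-1.238, 0.087, 1.371, -0, 1.684, -0.103], TCP at [0.232, -0.499, 0.206] pointing down, gripper open.
Joint ranges: [-3.1, 3.1], [-0.76, 2.03], [0.27, 2.55], [-1.08, 4.22], [0.17, 2.65], [-2.57, 2.57]. Speed limits (rad/s): [2.79, 2.79, 3.14, 3.14, 3.14, 3.14].

INTERFACE

Orientations are given as a unit quaternion [x, y, z, w].
In Python, from cell import robot gives the robot as it stands. Calls block until the motion is done:
- robot.goto(position, orientation): joint-space move of the TCP to a pose.
- robot.movel(position, rotation=None, v=0.15, max_force=None): straight line of the TCP; rotation=None keeps the orientation; v is the mean speed in m/s. With max_force (N) it stops when the force on the tool has changed by that much, and returns True; else False.
- robot.move_joints(angles): joint-space move.
- robot.ungrasp() and robot.clamp(newtons=None): open the fingers fully, or close them until they stop; newtons is the grip in N (None keeps the last).
- robot.dwell(seconds).
- robot.solve_ik(position, orientation): joint angles nearest the present ones, or None.
- robot.capture(name): name is "side" or "top" or "wrist"; returns a dict with "color" (420x560x3 uint8, red, green, blue), "fov_y" (degrees; the focal length in pixels is half the picture's height over the tangent of half this angle, whatever the lens; pixels are square), "cx", "cy" (the principal point, pixels), "pose" (4x4, takes a point from camera to world coordinates). Camera axes: x right, y up, looking along -z (the intrinsics and any distortion apply to the point x, -y, -z); pixel columns grow to the right and rows downward; lengths in m; the calibration is good to about 2 mm. A picture is of the moment at which its call begins. There is no depth.
A pose or a line that the arm cannot do raises robot.PlanningError and nothing moves.
- robot.hand_in(): hands the job in; it is judged then, once.
Readings, each from a call of its own:
- robot.current_t(): time.
- robot.current_joints(): joint angles.
- robot.current_qvel(): joint speeds.
- robot.current_effort(): joint torques, N m.
- robot.current_position(): TCP position.
- robot.current_orientation(): TCP orientation.
- robot.current_ft_force(): force on the tool from outside, world axes, zero at the start.
- robot.current_moment(): the same for the moment, N m.
- robot.current_width(): opening from 0.0 (shut) to 1.0 (fully open).
- robot.current_grip_force(): force on a finger pad.
Only numpy, scipy, OpenCV 4.12 (cv2) and the standard library are available. Lean on these libraries where they do the work, as an engineer would, in place of code of your own. Each camera call takes 0.05 s, during which the arm holds its last target. There are 200 camera calls.

TASK

Nest the yellow food insert fully down into the round teal lunch box, then carry the two nested lids over together by the orange knob of the inner lid, lower them gently as a pair so that the inner lid closes the insert, and let go of the knob. Then take the teal outer lid by its collar and lift it alone, leaving the inner lid seated and undisturbed: finish still holding the outer lid level in the air, with 10 cm of free space between it and the inner lid's disc (more is fine). Drop nothing, leave the lunch box standing where it is to within a few centimetres, and do not disturb the bookends, saucer, spring clip, pen cup or mug.

Things in the scene. Friction and masses are not known exactly. Their poses are not given: they have to be found in the camera images.
- lunch_box: Round open teal lunch box, loose, about 0.4 kg. Outer diameter 124 at the base, 140 at the rim; 66 high, wall 4, floor 5 thick (inner diameter 132 at the rim, 116 at the floor). Four small dark catches outside below the rim, out to 73 from the axis. Origin: centre of its underside, z up.
- insert: Round open yellow food insert, loose, about 0.16 kg: outer diameter 106 at the base, 124 at the rim, 70 high, wall 4, floor 4. A straight upright partition crosses its middle along its own x. Origin: centre of its underside, z up. Nested, its underside is 5 above the box's underside and its rim 9 above the box's rim.
- insert_grip (a point): Middle of the top edge of the insert's partition, 56 above the insert's origin (14 below its rim). The partition is 105 long (along x) and 10 thick (along y), with about 45 of free room on each side for a finger: pinch it across y to carry the insert. Axes as the insert's.
- inner_lid: Inner lid, loose, about 0.10 kg: cream disc of diameter 126, with a plug below (diameter 108, 9 deep, chamfered) that enters the insert's mouth (inner diameter 116). Origin: centre of the plug's underside, z up; disc 9 to 13 above it. Starts standing on the counter under the outer lid. Closed on the insert, its origin is 61 above the insert's origin.
- inner_lid_knob (a point): Top centre of the inner lid's round orange knob, 65 above the inner lid's origin. Knob diameter 18, 52 tall from the disc up; its top 26 stand out above the outer lid's collar, free to grip. Lifting the knob carries both lids.
- outer_lid: Teal outer lid, loose, about 0.12 kg, resting unfastened on the inner lid's disc: disc of diameter 144, 4 thick, skirt 9 deep at the edge (inner diameter 136), four white clip tabs out to 85 from the axis. Origin: centre of the disc's underside, 13 above the inner lid's origin when nested; z up. On the nested insert, its skirt ends 4 above the box's rim, not touching it.
- outer_lid_collar (a point): Top centre of the dark teal round collar in the middle of the outer lid, 26 above that lid's origin: outer diameter 42, 22 tall from the disc's top up. Its through hole has diameter 26; the knob stands in it with 4 play all round.
- bookend_left: Wooden bookend, 120 x 108 x 150 high, at the left side of the counter. Origin: centre of its underside.
- bookend_right: Wooden bookend, 120 x 108 x 150 high, at the right side of the counter. Origin: centre of its underside.
- saucer: Blue ceramic saucer, diameter 110, 18 high, near the robot. Origin: centre of its underside.
- spring_clip: Chrome spring clip lying flat, about 70 x 34 x 22 high, near the robot. Origin: on the counter under its jaws.
- pen_cup: Clear acrylic pen cup, diameter 72, 95 high, with three pencils that reach 182 high; beyond the task's things. Origin: centre of its underside.
- mug: White mug, diameter 76, 90 high, handle to its own +y; beyond the task's things. Origin: centre of its underside.

How it is judged:
By the outcome, as a careful person would: the job done as asked, in the order asked, and still so for the second after the job is handed in, while the arm keeps its last pose, push and grip.
It also fails if it takes over 72 s, if anything falls off the work surface, if the arm or the gripper's body presses on something with over 40 N, if the wrist force passes 120 N, or if a joint passes its speed limit or range.

## Working session

There is one attempt and no reset: what is moved stays moved. The work goes in short steps, each a Python script; the robot and the scene stay as the last script left them, time stands still between calls to the robot, and variables do not carry over. Pictures are saved under pics/ and viewed, at most 13 in all, crops included, and the job is handed in when it is done.

```bash
mkdir -p pics; ls
python3 - <<'E'
from cell import robot
import cv2,numpy as np
for n in("top","side","wrist"):
    c=robot.capture(n); cv2.imwrite(f"pics/{n}0.png",c["color"][:,:,::-1]); np.save(f"pics/{n}0.npy",c,allow_pickle=True)
    print(n,c["fov_y"],c["cx"],c["cy"],[k for k in c]); print(np.round(c["pose"],3))
print(robot.current_orientation(),robot.current_t())
E
```

```text
cell.py
pics
top 44.13238047453773 275.295144759839 212.67092415029774 ['color', 'fov_y', 'cx', 'cy', 'pose']
[[-0.026  0.987 -0.157  0.301]
 [-1.    -0.025  0.01   0.013]
 [ 0.006  0.157  0.988  1.748]
 [ 0.     0.     0.     1.   ]]
side 49.489806112461785 276.19974338250637 206.61876455008462 ['color', 'fov_y', 'cx', 'cy', 'pose']
[[-0.975  0.13  -0.178  0.359]
 [-0.22  -0.604  0.766  0.867]
 [-0.008  0.786  0.618  0.779]
 [ 0.     0.     0.     1.   ]]
wrist 69.71363928166933 276.74817496179145 207.2933908251661 ['color', 'fov_y', 'cx', 'cy', 'pose']
[[ 0.423  0.872  0.246  0.303]
 [-0.906  0.408  0.112 -0.465]
 [-0.002 -0.27   0.963  0.383]
 [ 0.     0.     0.     1.   ]]
[ 9.76353717e-01  2.16177455e-01 -9.89583693e-05 -8.46533369e-04] 0.15
```

View pics/top0.png

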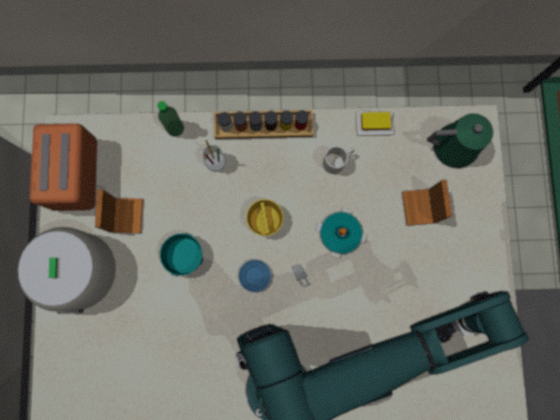

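View pics/side0.png

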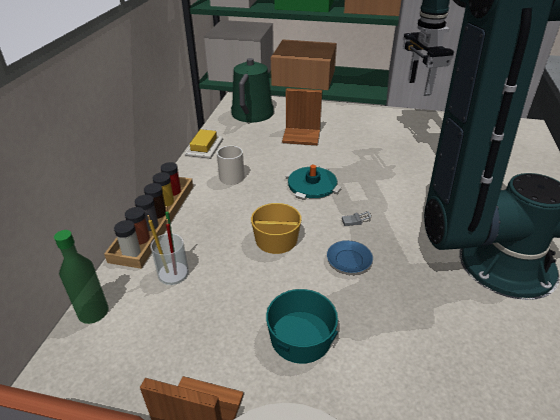

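The top view shows the box at (182,255), insert at (265,218) with its partition near image-vertical, and the lids at (342,232) with the orange knob. The side view shows the same three at (302,325), (276,228) and (313,180). Next I'll get a coarse position from these two views.

```bash
cat > h.py <<'E'
import numpy as np, cv2
from scipy.spatial.transform import Rotation as R
def ray(c,uv):
    f=210/np.tan(np.radians(c["fov_y"])/2); u,v=uv; P=np.asarray(c["pose"])
    d=P[:3,:3]@np.array([(u-c["cx"])/f,-(v-c["cy"])/f,-1.]); return P[:3,3],d/np.linalg.norm(d)
def plane(c,uv,z):
    o,d=ray(c,uv); return o+d*(z-o[2])/d[2]
def pix(c,p):
    f=210/np.tan(np.radians(c["fov_y"])/2); P=np.asarray(c["pose"]); q=P[:3,:3].T@(np.asarray(p)-P[:3,3])
    return np.array([c["cx"]+f*q[0]/-q[2],c["cy"]-f*q[1]/-q[2]])
def tri(obs):
    A=np.zeros((3,3));b=np.zeros(3);L=[]
    for c,uv in obs:
        o,d=ray(c,uv);M=np.eye(3)-np.outer(d,d);A+=M;b+=M@o;L.append((M,o))
    p=np.linalg.solve(A,b); return p,max(np.linalg.norm(M@(p-o)) for M,o in L)
H={"teal":((82,110,45),(98,255,255)),"yellow":((18,120,60),(32,255,255)),"orange":((4,170,90),(16,255,255))}
def blob(c,col,near,rad=0.15,z=0.05):
    """largest contour of a colour whose centre (on plane z) is within rad of near"""
    m=cv2.inRange(cv2.cvtColor(c["color"],cv2.COLOR_RGB2HSV),*[np.array(x) for x in H[col]])
    cs=cv2.findContours(m,cv2.RETR_EXTERNAL,cv2.CHAIN_APPROX_NONE)[0]
    cs=[k for k in cs if cv2.contourArea(k)>8 and np.hypot(*(plane(c,k[:,0].mean(0),z)[:2]-near[:2]))<rad]
    return max(cs,key=cv2.contourArea) if cs else None
def circ(pts):
    A=np.c_[2*pts[:,:2],np.ones(len(pts))];s=np.linalg.lstsq(A,(pts[:,:2]**2).sum(1),rcond=None)[0]
    return s[:2],np.sqrt(s[2]+s[:2]@s[:2])
def down(yaw): # tool z down, tool x at yaw, closing line (tool y) at yaw-90
    return (R.from_euler("z",yaw)*R.from_euler("x",np.pi)).as_quat()
E
python3 - <<'E'
from h import *
t,s=[np.load(f"pics/{n}0.npy",allow_pickle=True).item() for n in("top","side")]
for n,uv,z in(("box",(182,255),.066),("ins",(265,218),.06),("lid",(342,232),.065)): print(n,plane(t,uv,z))
for n,col,near in(("box","teal",plane(t,(182,255),.066)),("ins","yellow",plane(t,(265,218),.06)),("lid","teal",plane(t,(342,232),.03)),("knob","orange",plane(t,(342,232),.065))):
    o=[]
    for c in(t,s):
        b=blob(c,col,near); o.append((c,b[:,0].mean(0))); print(n,cv2.boundingRect(b),cv2.contourArea(b))
    print(n,*tri(o))
w=np.load("pics/wrist0.npy",allow_pickle=True).item()
from cell import robot
T=R.from_quat(robot.current_orientation()).as_matrix()
print("cam in tool",T.T@(w["pose"][:3,3]-robot.current_position()),T.T@w["pose"][:3,2])
E
```

```text
box [0.43711283 0.30264257 0.066     ]
ins [0.55234304 0.0309456  0.06      ]
lid [ 0.49886689 -0.21986323  0.065     ]
box (161, 234, 42, 41) 1288.0
box (267, 289, 71, 74) 3885.5
box [0.44170203 0.31113042 0.03614814] 0.0001938199047140446
ins (247, 200, 36, 36) 964.0
ins (251, 203, 50, 51) 1935.5
ins [0.55669297 0.03252925 0.04018076] 0.00155868162535419
lid (321, 212, 41, 42) 1257.0
lid (288, 167, 49, 31) 1030.0
lid [ 0.50386016 -0.22357035  0.01186265] 0.00038933586471581077
knob (340, 229, 6, 5) 14.5
knob (311, 165, 5, 11) 34.0
knob [ 0.50421274 -0.22297822  0.05115474] 8.22247522093192e-05
cam in tool [ 7.85068115e-02  4.70429230e-05 -1.78707331e-01] [ 2.70179720e-01  4.33535122e-04 -9.62809810e-01]
```

```bash
cat >> h.py <<'E'
def snap(robot,name,n="wrist"):
    c=robot.capture(n); np.save(f"pics/{name}.npy",c,allow_pickle=True); cv2.imwrite(f"pics/{name}.png",c["color"][:,:,::-1]); return c
def load(name): return np.load(f"pics/{name}.npy",allow_pickle=True).item()
E
python3 - <<'E'
from h import *; from cell import robot
q=down(0.0)
robot.goto([.46,-.223,.22],q); snap(robot,"L1")
robot.movel([.52,-.223,.22],v=.2); snap(robot,"L2")
q=down(0.29)
robot.goto([.50,.032,.23],q); snap(robot,"I1")
robot.movel([.57,.032,.23],v=.2); snap(robot,"I2")
print(robot.current_t(),robot.current_joints())
a=np.hstack([cv2.resize(load(n)["color"],(400,300)) for n in("L1","I1")]); b=np.hstack([cv2.resize(load(n)["color"],(400,300)) for n in("L2","I2")])
cv2.imwrite("pics/m1.png",np.vstack([a,b])[:,:,::-1])
E
```

```text
3.6417 [-4.45175322e-02  1.30476668e-01  1.27579186e+00 -8.22421150e-05
  1.73681952e+00  1.23753488e+00]
```

View pics/m1.png

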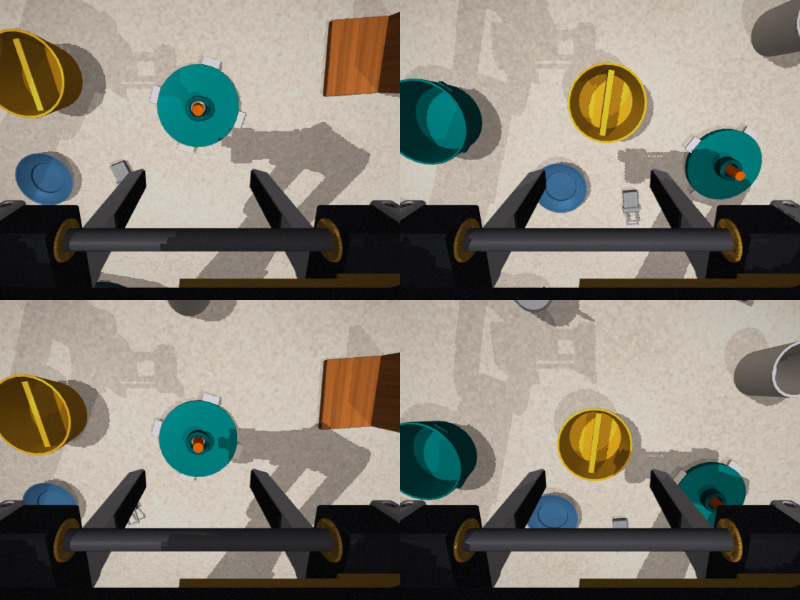

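The montage shows the lids (left column, small-scale (198,105) and (198,440)), the insert with a clear partition (right column, (607,102) and (595,444)), and both finger tips. Finger span 119 against an insert mouth of 116 is the critical fit, so I'll zoom in on the tips.

Run:
```python
from h import *
c=load("L1"); im=c["color"][220:400,90:460]; im=np.clip(im.astype(float)*2.2,0,255).astype(np.uint8)
cv2.imwrite("pics/z1.png",cv2.resize(im,None,fx=2.1,fy=2.1,interpolation=cv2.INTER_CUBIC)[:,:,::-1])
from cell import robot
# project expected finger corners for L1 pose (TCP .46,-.223,.22)
for y in(.047,.053,.0595):
  for x in(-.008,.008):
    for dz in(0,.024,.05): print(y,x,dz,np.round((pix(c,[.46+x,-.223+y,.22+dz])-[90,220])*2.1))
```

```text
0.047 -0.008 0 [237.  86.]
0.047 -0.008 0.024 [217. 125.]
0.047 -0.008 0.05 [187. 181.]
0.047 0.008 0 [234.  37.]
0.047 0.008 0.024 [212.  71.]
0.047 0.008 0.05 [181. 119.]
0.053 -0.008 0 [218.  86.]
0.053 -0.008 0.024 [195. 125.]
0.053 -0.008 0.05 [161. 181.]
0.053 0.008 0 [214.  37.]
0.053 0.008 0.024 [190.  71.]
0.053 0.008 0.05 [154. 119.]
0.0595 -0.008 0 [197.  86.]
0.0595 -0.008 0.024 [171. 125.]
0.0595 -0.008 0.05 [133. 181.]
0.0595 0.008 0 [193.  37.]
0.0595 0.008 0.024 [165.  71.]
0.0595 0.008 0.05 [125. 119.]
```

View pics/z1.png

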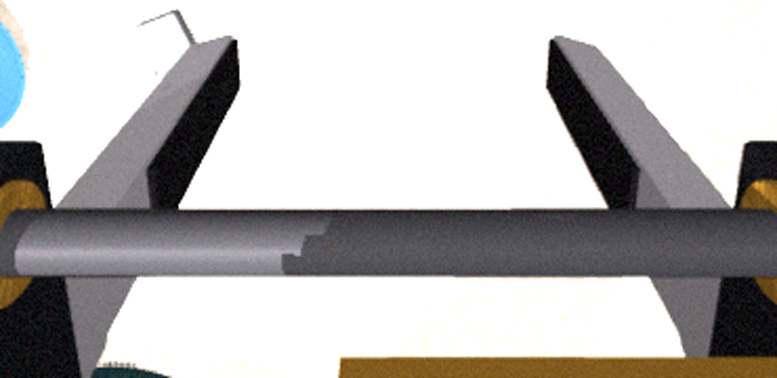

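The tips are chamfered over roughly the last 6 mm, then 12.5 mm thick (about 119 over the backs), so a centred descent may touch the insert's rim. I'll measure first, then check the entry with a light force guard.

Run:
```python
from h import *
ins=np.array([.556,.032]); lid=np.array([.504,-.223])
o=[];L=[]
for n in("I1","I2","L1"):
    c=load(n); b=blob(c,"yellow",ins,.06,.06)
    if b is None: print(n,"none"); continue
    e=cv2.fitEllipse(b); o.append((c,e[0])) if n!="L1" else 0
    P=np.array([plane(c,k,.07) for k in b[:,0]]); print(n,"rim",circ(P),e)
    if n=="L1": continue
    g=cv2.GaussianBlur(cv2.cvtColor(c["color"],cv2.COLOR_RGB2GRAY),(3,3),0)
    m=np.zeros_like(g); cv2.ellipse(m,(e[0],(e[1][0]*.86,e[1][1]*.86),e[2]),255,-1)
    ed=cv2.Canny(g,40,110)&m
    ls=cv2.HoughLinesP(ed,1,np.pi/180,25,minLineLength=45,maxLineGap=8)
    for l in ([] if ls is None else ls[:,0]):
        A,B=plane(c,l[:2],.056),plane(c,l[2:],.056); d=B-A
        a=np.arctan2(d[1],d[0])%np.pi; nrm=np.array([-np.sin(a),np.cos(a)])
        print("  line",l,"len %.3f ang %.3f off %.4f"%(np.hypot(*d[:2]),a,nrm@A[:2]))
print("rim tri",tri(o))
o=[];p=[]
for n in("L1","L2","I1"):
    c=load(n); b=blob(c,"orange",lid,.1,.05); t=blob(c,"teal",lid,.08,.02)
    print(n,"knob",cv2.boundingRect(b),cv2.contourArea(b),"lid",cv2.boundingRect(t))
    if n!="I1":
        o.append((c,b[:,0].mean(0))); P=np.array([plane(c,k,.017) for k in cv2.convexHull(t)[:,0]]); print(circ(P)); p.append((c,cv2.fitEllipse(cv2.convexHull(t))[0]))
        print("hue",cv2.cvtColor(c["color"],cv2.COLOR_RGB2HSV)[int(b[:,0,1].mean()),int(b[:,0,0].mean())])
print("knob tri",tri(o),"disc",tri(p))
```

```text
I1 rim (array([0.55546211, 0.03243323]), np.float64(0.0607462714106651)) ((289.7254943847656, 143.3942413330078), (110.01570892333984, 112.26496887207031), 13.12414836883545)
  line [280 189 291  98] len 0.103 ang 0.175 off -0.0600
  line [288 178 300 100] len 0.088 ang 0.148 off -0.0544
  line [303 176 313 113] len 0.072 ang 0.156 off -0.0758
  line [278 178 288 104] len 0.084 ang 0.158 off -0.0475
  line [287 189 294 141] len 0.057 ang 0.157 off -0.0594
I2 rim (array([0.55562285, 0.03247907]), np.float64(0.060772301357545716)) ((272.14190673828125, 201.91236877441406), (101.20284271240234, 104.80139923095703), 91.91088104248047)
  line [264 241 273 170] len 0.090 ang 0.160 off -0.0527
  line [272 236 282 160] len 0.095 ang 0.162 off -0.0629
  line [288 222 298 166] len 0.070 ang 0.131 off -0.0636
  line [271 241 280 169] len 0.091 ang 0.168 off -0.0653
L1 rim (array([0.55190712, 0.01181374]), np.float64(0.06089954954919394)) ((48.95814514160156, 105.03915405273438), (113.481689453125, 133.64224243164062), 139.52969360351562)
rim tri (array([0.55831144, 0.03327644, 0.06972793]), np.float64(6.879783755665989e-06))
L1 knob (269, 144, 16, 19) 195.5 lid (220, 90, 114, 116)
(array([ 0.5050547 , -0.22389705]), np.float64(0.07094579601678268))
hue [ 13 254 214]
L2 knob (270, 192, 15, 22) 196.5 lid (223, 140, 109, 108)
(array([ 0.50534801, -0.22395012]), np.float64(0.07098937323450494))
hue [ 14 255 214]
I1 knob (455, 231, 28, 22) 310.5 lid (402, 181, 105, 98)
knob tri (array([ 0.50489671, -0.22346442,  0.04815364]), np.float64(0.0005375986967998406)) disc (array([ 0.50856489, -0.22393556,  0.01575951]), np.float64(3.3378629648334046e-05))
```

Measured:
- Insert rim centre (.5556, .0325), triangulated height .0697 (should be .070); partition angle .161 rad, passing through the centre.
- Lids at (.505, -.2238), disc height .0158 (should be .013–.017).

Now I'll probe the centred entry with a light force guard.

Run:
```python
from h import *; from cell import robot
q=down(.161)
robot.goto([.5556,.0325,.10],q)
hit=robot.movel([.5556,.0325,.036],v=.04,max_force=3)
print(hit,robot.current_position(),robot.current_ft_force(),robot.current_width(),robot.current_t())
if hit: robot.movel([.5556,.0325,.10],v=.1)
```

```text
True [0.55540643 0.03242102 0.06298802] [-0.48816805 -0.17807618  3.57155697] 1.00085880175622 5.1833
```

The guard tripped 7 mm below the rim, so fully open fingers can't straddle the partition. Instead I'll pinch the insert's wall at the rim on its -y side with shallow tips, staying above the box rim when nested. Next I'll measure the box from two wrist positions.

Run:
```python
from h import *; from cell import robot
q=down(0.)
robot.goto([.36,.29,.25],q); snap(robot,"B1")
robot.movel([.43,.29,.25],v=.2); snap(robot,"B2")
print(robot.current_t(),robot.current_joints())
box=np.array([.44,.31]); o=[]
for n in("B1","B2"):
    c=load(n); b=blob(c,"teal",box,.07,.06); h=cv2.convexHull(b); e=cv2.fitEllipse(h); o.append((c,e[0]))
    P=np.array([plane(c,k,.066) for k in h[:,0]]); print(cv2.boundingRect(b),circ(P))
print(tri(o))
t=load("top0"); 
for n,uv,z in(("bookL",(122,213),.0),("bookLtop",(105,210),.15),("cup",(214,158),.05)): print(n,plane(t,uv,z))
cv2.imwrite("pics/m2.png",np.hstack([cv2.resize(load(n)["color"],(400,300)) for n in("B1","B2")])[:,:,::-1])
```

```text
7.65 [4.83678690e-01 1.25437429e-02 1.36200395e+00 4.34957286e-04
 1.76863785e+00 2.05506707e+00]
(201, 54, 121, 126) (array([0.44198726, 0.30721462]), np.float64(0.06928889703495468))
(205, 118, 115, 115) (array([0.44256579, 0.30708035]), np.float64(0.06936057695140391))
(array([0.44578131, 0.30724996, 0.06368376]), np.float64(8.833857708972638e-05))
bookL [0.59095841 0.51859289 0.        ]
bookLtop [0.57693548 0.52832583 0.15      ]
cup [0.76273115 0.19821967 0.05      ]
```

View pics/m2.png

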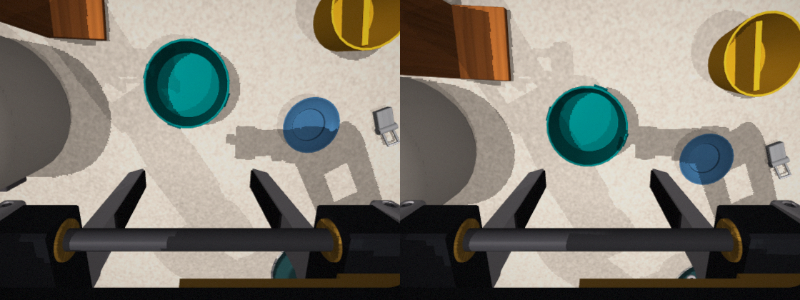

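The box is seen at (188,83) and (587,125) in the montage halves: rim centre (.4423,.3072), radius 69.3 mm, height about .064. The bookend is well clear. Now I'll pinch the insert's -y wall and lift slightly to check it.

Run:
```python
from h import *; from cell import robot
q=down(0.)
robot.goto([.5556,-.0275,.12],q)
print(robot.movel([.5556,-.0275,.0625],v=.06,max_force=4),robot.current_position())
robot.clamp(45); print("w",robot.current_width()*94,robot.current_grip_force(),robot.current_ft_force())
robot.movel([.5556,-.0275,.085],v=.05); robot.dwell(.2)
print(robot.current_ft_force(),robot.current_moment(),robot.current_width()*94,robot.current_t())
s=snap(robot,"S1","side"); w=snap(robot,"W1")
x,y=pix(s,[.556,.03,.08]).astype(int); a=s["color"][max(0,y-75):y+75,x-100:x+100]
cv2.imwrite("pics/m3.png",np.hstack([cv2.resize(a,(400,300)),cv2.resize(w["color"],(400,300))])[:,:,::-1])
```

```text
False [ 0.55603941 -0.02759361  0.06307349]
w 3.71742028476624 44.7534846724011 [0.33863554 0.47990292 0.10881833]
[ 0.09647835 -0.62368596 -1.43806974] [-0.0616143  -0.04240641 -0.03960869] 3.551567312641636 12.2583
```

View pics/m3.png

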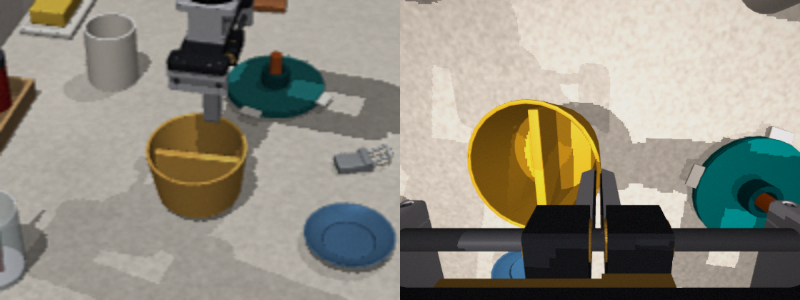

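The insert hangs from the pinch (lift force about 1.4 N) with only a slight tilt, rim near (197,135) in the side crop. Carrying it over and lowering it into the box.

Run:
```python
from h import *; from cell import robot
X,Y=.4423,.3072-.0600+.001
robot.movel([.5556,-.0275,.18],v=.12)
robot.movel([X,Y,.18],v=.15); robot.dwell(.2)
print("w",robot.current_width()*94,robot.current_ft_force())
robot.movel([X,Y,.11],v=.08)
for k in range(4):
    h=robot.movel([X,Y,.0675],v=.03,max_force=6); print(h,robot.current_position(),robot.current_ft_force())
    if not h: break
print(robot.current_t())
s=snap(robot,"S2","side"); w=snap(robot,"W2")
x,y=pix(s,[.442,.307,.06]).astype(int); a=s["color"][y-75:y+75,x-100:x+100]
cv2.imwrite("pics/m4.png",np.hstack([cv2.resize(a,(400,300)),cv2.resize(w["color"],(400,300))])[:,:,::-1])
```

```text
w 3.6077333010527672 [-0.21132044 -0.13647245 -0.77609359]
True [0.44031455 0.24774864 0.06935875] [-1.77150728  0.35521548  1.31788442]
False [0.44224772 0.2476608  0.06762514] [-4.28464697 -2.201747    4.17527708]
18.1167
```

View pics/m4.png

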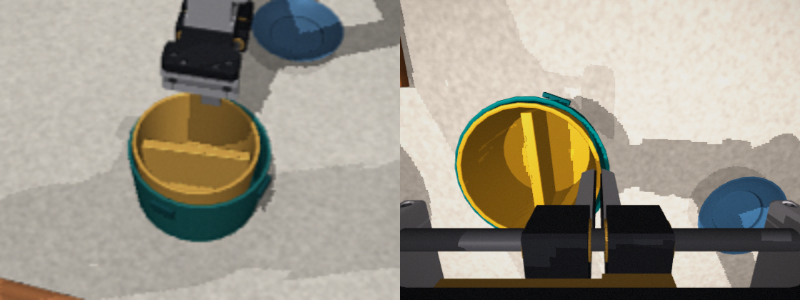

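The insert sits in the box, its yellow rim just proud of the teal rim all round, centre near (200,145) in the side crop. Releasing, backing off and measuring the nested rim from two wrist positions.

Run:
```python
from h import *; from cell import robot
robot.ungrasp(); p=robot.current_position(); print(robot.current_ft_force())
robot.movel([p[0],p[1],.12],v=.1)
q=down(0.)
robot.goto([.37,.30,.22],q); snap(robot,"N1"); robot.movel([.42,.30,.22],v=.2); snap(robot,"N2"); snap(robot,"N3","side")
box=np.array([.442,.307]); o=[];ob=[]
for n in("N1","N2"):
    c=load(n); b=blob(c,"yellow",box,.05,.07); h=cv2.convexHull(b); e=cv2.fitEllipse(h); o.append((c,e[0]))
    print("ins",circ(np.array([plane(c,k,.075) for k in h[:,0]])))
    # left/right extremes for width-independent height check; box outer rim
    t=cv2.convexHull(blob(c,"teal",box,.07,.06)); print("box",circ(np.array([plane(c,k,.066) for k in t[:,0]])))
print("ins tri",tri(o),robot.current_t())
s=load("N3");x,y=pix(s,[.442,.307,.06]).astype(int); a=s["color"][y-75:y+75,x-100:x+100]
cv2.imwrite("pics/m5.png",np.hstack([cv2.resize(a,(400,300)),cv2.resize(load("N2")["color"],(400,300))])[:,:,::-1])
```

```text
[ 0.58682723  0.08860225 -0.69678737]
ins (array([0.44757517, 0.30613014]), np.float64(0.06139427648753432))
box (array([0.44466401, 0.30611779]), np.float64(0.0692123851356948))
ins (array([0.44802395, 0.30633674]), np.float64(0.061633126833357386))
box (array([0.4454154 , 0.30636977]), np.float64(0.06943297823383719))
ins tri (array([0.45083886, 0.30631641, 0.07222143]), np.float64(0.00010423829417149165)) 21.45
```

View pics/m5.png

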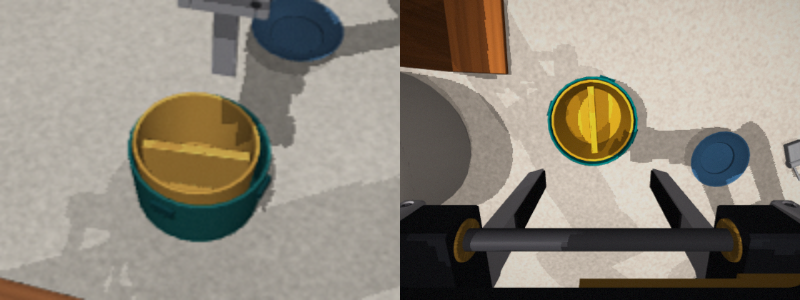

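The insert is in, about 3 mm off-centre toward +x. I'll confirm it is level and fully down by feeling the rim and partition with the shut fingertips (expect .075 and .061).

Run:
```python
from h import *; from cell import robot
C=np.array([.4478,.3063]); robot.clamp(5); p=robot.current_position()
for d,z in(((0,0),.061),((0,.060),.075),((.060,0),.075),((0,-.060),.075),((-.060,0),.075)):
    x,y=C+d; robot.movel([x,y,.10],v=.25)
    h=robot.movel([x,y,z-.006],v=.03,max_force=4); print(d,h,np.round(robot.current_position(),4),z); robot.movel([x,y,.10],v=.15)
robot.ungrasp(); print(robot.current_t())
```

```text
(0, 0) True [0.4477 0.3062 0.0613] 0.061
(0, 0.06) True [0.4476 0.3662 0.0756] 0.075
(0.06, 0) True [0.5076 0.3063 0.0755] 0.075
(0, -0.06) True [0.4476 0.2462 0.0756] 0.075
(-0.06, 0) True [0.3877 0.3061 0.0755] 0.075
32.8
```

The nested insert is fully seated and level (all contacts within 0.6 mm). Now the lids: grip the knob above the collar and carry the pair over.

Run:
```python
from h import *; from cell import robot
K=np.array([.5050,-.2237]); T=np.array([.4478,.3063]); q=down(0.)
p=robot.current_position(); robot.movel([p[0],p[1],.16],v=.2)
robot.goto([*K,.12],q)
print(robot.movel([*K,.0425],v=.06,max_force=3),robot.current_position())
robot.clamp(30); print("w",robot.current_width()*94,robot.current_grip_force())
robot.movel([*K,.07],v=.05); robot.dwell(.2); print("lift",robot.current_ft_force(),robot.current_width()*94)
robot.movel([*K,.19],v=.15); robot.movel([*T,.19],v=.17)
robot.movel([*T,.135],v=.08); robot.dwell(.2); print(robot.current_ft_force(),robot.current_position(),robot.current_t())
snap(robot,"S4","side"); snap(robot,"W4")
s=load("S4");x,y=pix(s,[.442,.307,.09]).astype(int); a=s["color"][y-75:y+75,x-100:x+100]
cv2.imwrite("pics/m6.png",np.hstack([cv2.resize(a,(400,300)),cv2.resize(load("W4")["color"],(400,300))])[:,:,::-1])
```

```text
False [ 0.50536756 -0.22388779  0.04307205]
w 16.927080522425662 29.999991059303284
lift [ 0.4930336   0.11432346 -1.66764794] 17.089522841542266
[ 0.06272475 -0.35834771 -1.87293445] [0.4482295  0.30653307 0.13583853] 43.9833
```

View pics/m6.png

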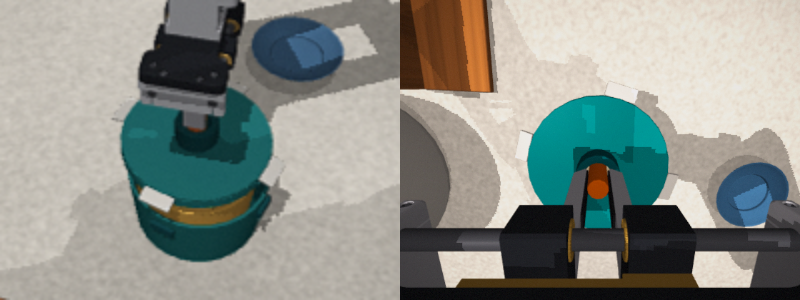

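Both lids hang level from the knob, the lid disc near (197,150) in the side crop, right above the insert. Next I'll check the lid's centre in the hand against the insert, then lower with a guard.

Run:
```python
from h import *; from cell import robot
T=np.array([.4478,.3063]); c=load("W4"); b=blob(c,"teal",T,.08,.11)
P=np.array([plane(c,k,.110)[:2] for k in cv2.convexHull(b)[:,0]])
for _ in range(4):
    m,r=circ(P); P=P[np.abs(np.hypot(*(P-m).T)-r)<.0015]
print("lid",m,r,len(P),"err",m-T)
corr=np.clip(T-m,-.003,.003) if abs(r-.0712)<.0015 and len(P)>15 else np.zeros(2)
G=T+corr; robot.movel([*G,.122],v=.08)
h=robot.movel([*G,.1065],v=.02,max_force=2.5); print(h,robot.current_position(),robot.current_ft_force(),robot.current_t())
```

```text
lid [0.44883062 0.30646512] 0.07098893485394205 41 err [0.00103062 0.00016512]
True [0.44664803 0.30604684 0.10890673] [ 0.63898934 -0.76751874  5.0197378 ] 45.0333
```

Run:
```python
from h import *; from cell import robot
robot.ungrasp(); p=robot.current_position(); robot.movel([p[0],p[1],.16],v=.1)
robot.movel([.40,.3063,.22],v=.2); c=snap(robot,"C1"); robot.movel([.435,.3063,.22],v=.2); d=snap(robot,"C2"); s=snap(robot,"S5","side")
N=np.array([.4478,.3063]);k=[];o=[]
for n in(c,d):
    P=np.array([plane(n,u,.083)[:2] for u in cv2.convexHull(blob(n,"teal",N,.08,.083))[:,0]])
    for _ in range(3):
        m,r=circ(P); P=P[np.abs(np.hypot(*(P-m).T)-r)<.0015]
    e=blob(n,"orange",N,.08,.12); o.append((n,cv2.minEnclosingCircle(e)[0])); k.append((n,cv2.fitEllipse(P.astype(np.float32)*0+0) if 0 else None)); print("disc",m,r,len(P))
print("knob",tri(o),robot.current_t())
x,y=pix(s,[.442,.307,.09]).astype(int); a=s["color"][y-75:y+75,x-100:x+100]
cv2.imwrite("pics/m7.png",np.hstack([cv2.resize(a,(400,300)),cv2.resize(d["color"],(400,300))])[:,:,::-1])
```

```text
disc [0.4467686  0.30591671] 0.07098079712569641 52
disc [0.44677367 0.305934  ] 0.0710431246526544 49
knob (array([0.44601711, 0.30574684, 0.1090528 ]), np.float64(7.863087556247952e-05)) 47.9417
```

View pics/m7.png

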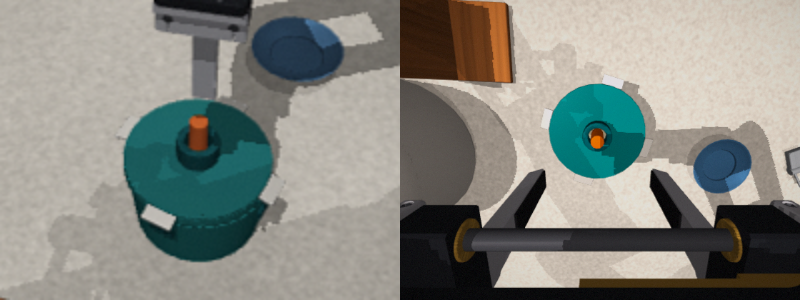

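The pair is seated and level: disc centre (.4468,.3059), its radius matching the expected height, with the knob standing centrally in the collar at about (597,138). Now I'll grip the collar and lift the outer lid straight up.

Run:
```python
from h import *; from cell import robot
C=[.4468,.3059]; robot.movel([*C,.17],v=.15)
robot.movel([*C,.125],v=.1)
print(robot.movel([*C,.0868],v=.04,max_force=2.5),robot.current_position())
robot.clamp(15); print("w",robot.current_width()*94,robot.current_grip_force())
p=robot.current_position()
robot.movel([*C,.145],v=.04); robot.dwell(.1); print(robot.current_ft_force(),robot.current_width()*94)
robot.movel([*C,.240],v=.08); robot.dwell(.4); print(robot.current_position(),robot.current_ft_force(),robot.current_width()*94,robot.current_t())
s=snap(robot,"S6","side"); w=snap(robot,"W6")
x,y=pix(s,[.442,.307,.14]).astype(int); y=max(y,110); a=s["color"][y-110:y+110,x-110:x+110]
cv2.imwrite("pics/m8.png",np.hstack([cv2.resize(a,(500,500)),cv2.resize(s["color"],(300,225)) if 0 else cv2.resize(w["color"],(300,500))])[:,:,::-1])
```

```text
False [0.44704441 0.30601432 0.08716074]
w 41.269202420188265 14.99968221760355
[-0.39073927 -0.09124339 -0.96640536] 41.05086868027842
[0.44674954 0.30588397 0.23990872] [-0.68672367  0.44158303 -0.98825166] 41.20307191837096 54.45
```

View pics/m8.png

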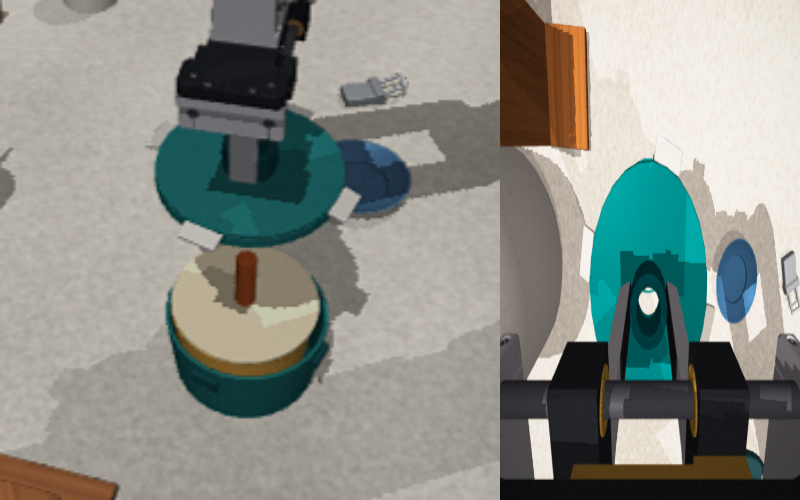

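The outer lid is held level, raised about 15 cm (side view, centre (250,180)). The cream inner lid sits closed on the insert at (245,305), and the empty collar hole shows the knob stayed behind.

```bash
python3 -c "
from cell import robot
print(robot.hand_in())"
```

```text
the job is handed in; nothing more can be done
None
```

Job handed in at about 54 s: insert fully nested and level, inner lid closed on it, outer lid held level about 14 cm clear of the inner lid's disc; I carried the insert by its rim wall because the open fingers were too wide to straddle the partition.

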